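Set the air throttle to 60 degrees and open the supply valve

ROBOT

A 7-joint arm with a two-finger parallel gripper is mounted at the origin on a cart in front of the work surface, level with it; the furniture and walls round the work are solid. World frame = base frame: x ahead of the robot, y to its left, z up, the work surface at z = 0. Lengths are in m, angles in rad, forces in N, time in s.
With the tool pointing down it reaches from about 0.4 to 0.875 m from the base axis. Payload 19.3 kg.
Tool frame: the origin (TCP) lies at the very end of the fingers, on their centre line; the grasp point (between the pads) lies 19 mm behind it; z points along the fingers, y is the line along which they close (so a half turn about z gives the same grasp; the last joint's range is limited). The gripper opens to 85 mm and grips with 20 to 120 N. Pads are 22 mm wide; open, the fingers measure 114 mm over their backs; the gripper's body (76 mm by 85 mm) begins 54 mm behind the grasp point. The pads swing forward as they close: fully open they stand 13 mm farther back than shut.
Start: joints at [1.068, 0.521, -0.036, 1.599, 0.021, 1.021, -0.113], TCP at [0.262, -0.567, 0.231] pointing down, gripper open.
Joint ranges: [-2.91, 2.91], [-0.3, 2.13], [-1.5, 1.42], [0.17, 2.43], [-1.26, 4.41], [0.16, 1.93], [-2.52, 2.52]. Speed limits (rad/s): [1.89, 1.89, 2.39, 2.39, 3.01, 3.01, 3.01].

INTERFACE

Orientations are given as [roll, pitch, yaw] about the fixed x, y, z axes, in that order (R = Rz(yaw) Ry(pitch) Rx(roll)).
In Python, from workcell import bot gives the robot as it stands. The module is installed in compiled form; this text tells all that it offers.
- The arm moves only by the tool apply_moves, never from a script. Its arguments are lists of equal length, an entry for each row: "claw": the finger opening in m, from 0 to 0.0854; "xyz": the shift along the tool's x, y, z in m, a list of three; "twist": the turn, a rotation vector about the tool's x, y, z in rad, a list of three. A call has 1 to 20 rows; each row shifts and turns the commanded pose from where the row before left it, along the tool's axes as they then stand; what a row does not reach is not made up. A row lasts 1/10 s, in which the tool goes at most 50 mm and 8.59 degrees, less where a joint would pass 70% of its speed; a pose out of reach is approached as far as the arm can. A call with a gripper value outside its range is refused whole. The fingers move at their own pace and stop on an object; "force" is the grip in N (left out, the last holds). Time passes only in rows, so rows that do not move let the fingers close. It gives the time, the measured TCP pose, the force, the opening and the grip force at its end, in the units of the state.
- bot.observe(): the state, without advancing time (a new reading comes with each control period).
- bot.grab_frame(name): name is "side" or "top"; returns a dict with "img" (480x640x3 uint8, red, green, blue), "vfov" (degrees; the focal length in pixels is half the picture's height over the tangent of half this angle, whatever the lens; pixels are square), "cx", "cy" (the principal point, pixels), "distortion" ([k1, k2, p1, p2, k3] as OpenCV has them; the pictures are not rectified), "view" (4x4, takes a point from world to camera coordinates). Camera axes: x right, y up, looking along -z (the intrinsics and any distortion apply to the point x, -y, -z); pixel columns grow to the right and rows downward; lengths in m; the calibration is good to about 2 mm. A picture is of the moment at which its call begins. There is no depth.
- bot.job_done(): hands the job in; it is judged then, once.
Trained networks look in the newest picture that a camera, given by its name, has taken for a name from the list of things; names that differ only in an ending like _2 or _b are one class to them, and where a whole thing is asked for, a point or a joint stands for the part that bears it (a point fixed in the world has none). Each returns a list of dicts, best first, with "score" (0 to 1); they miss things now and then, are a little off and sometimes report something else, mostly with a low value. They report only what shows in the picture. A call takes as long as a camera call.
- bot.find_in(camera, query): "position" ([x, y, z] in m, in world coordinates, good to about 4 mm: the middle of the surface that is visible of it).
The state is a dict: "clock": time; "qpos": joint angles; "qd": joint speeds; "joint_efforts": joint torques, N m; "position": TCP position; "tool_rot": TCP orientation; "force": force on the tool from outside, world axes, zero at the start; "moment": the same for the moment, N m; "grip_width": finger opening in m; "finger_force": force on a finger pad.
Only numpy, scipy, OpenCV 4.12 (cv2) and the standard library are available. Lean on these libraries where they do the work, as an engineer would, in place of code of your own. Each camera call takes 0.05 s, during which the arm holds its last target. There are 200 camera calls.

TASK

Put air on the packing station: first, with the ball valve still shut, turn the graduated throttle dial until its 60 degree mark (the long mark with two dots) stands at the index line. Then swing the ball valve's handle a quarter turn to fully open, in line with the pipe and against its stop, leaving the dial at 60 and the loose things round the unit where they lie.

Things in the scene. Friction and masses are not known exactly. Their poses are not given: they have to be found in the camera images.
- air_unit: Air unit bolted to the table: base plate 130 (x) by 300 (y) by 10 mm with a steel pipe of 22 mm diameter along y (axis 35 mm up, ends at y = +-165 mm). Origin: centre of the plate's underside, on the table top; z up, -x is the side towards the robot. The throttle with its round dial stands at y = +75 mm, the ball valve at y = -75 mm.
- throttle_dial (a joint): Dial reading in rad (0 to 2.094 = 0 to 120 degrees, hard stops at both ends). Aluminium disc, 110 mm diameter, 10 mm thick, top face 60 mm above the table, on a vertical axis. Turning it counter-clockwise seen from above raises the reading. Starts between 2 and 35 degrees, turns stiffly (about 0.08 N m), stays where left.
- dial_grip (a point): Point on the dial's axis, 84 mm above the table, where its black grip bar is pinched. The bar stands upright on the dial: 56 mm long, 14 mm thick, from 62 to 94 mm above the table. This frame turns with the dial: its x axis runs along the bar (pinch along y), z up. The bar lines up with the index line when the reading is 0.
- index_line (a point): Inner end of the black index line, on the fixed tab (26 mm wide, top 60 mm above the table) at the dial's rim on the unit's -x side; the line points at the dial's axis. The dial has a black mark every 10 degrees, long ones at 0 (broad, no dot), 30 (one dot), 60 (two dots), 90 (three) and 120 (four); the mark at the line is the reading.
- valve_handle (a joint): Angle of the ball valve's handle in rad: 0 = shut, handle across the pipe, pointing to the unit's -x side; 1.571 = fully open, handle along the pipe, pointing to the unit's -y end. Hard stops at both. Opens counter-clockwise seen from above. Starts between 0 and 0.15, turns stiffly (about 0.12 N m), stays where left.
- handle_grip (a point): Middle of the handle's black sleeve, 77 mm above the table, 72 mm from the valve's axis. Sleeve 70 mm long, 16 mm wide, 14 mm high (70 to 84 mm above the table), outer end 105 mm from the axis. Frame turns with the handle: x along the handle towards the valve's axis, y across it (pinch along y), z up.
- valve_axis (a point): Point on the vertical axis about which the handle turns, 77 mm above the table, fixed in the unit. The handle hub there (26 mm across) reaches up to 88 mm. Below the handle the fixed valve body (38 mm across) reaches up to 60 mm, pipe and couplings up to 50 mm above the table.
- screwdriver: Loose screwdriver, 187 mm long, 27 mm thick, lying in front of the unit; a bystander. Origin at its underside.
- brush: Loose flat brush, 153 x 30 x 11 mm, lying behind the unit; a bystander. Origin at its underside.
- collar: Loose steel shaft collar, 30 mm across, 12 mm high, in front of the unit; a bystander. Origin at its underside.
- foot: Loose dark rubber foot, 29 mm across, 16 mm high, in front of the valve end; a bystander. Origin at its underside.
- star_knob: Loose black star knob, 40 mm across, with its stud up, 46 mm high, behind the throttle; a bystander. Origin at its underside.

How it is judged:
On the way, in this order (a step that is already met when the one before it is completed fails the run):
1. the dial rests at 60 degrees (within 5) while the valve is still shut (within 20 degrees) (value of joint throttle_dial between 0.9599 and 1.1345 rad and velocity of joint throttle_dial between -0.05 and 0.05 rad/s and value of joint valve_handle below 0.35 rad), for 0.3 s.
2. the valve handle is fully open, within 7 degrees of its stop (value of joint valve_handle above 1.45 rad), for 0.2 s.
At the end, for the whole second after the job is handed in: The dial reads 60 degrees within half a division (5 degrees) and the valve handle lies along the pipe, within 7 degrees of its open stop, at rest (value of joint throttle_dial between 0.9599 and 1.1345 rad and value of joint valve_handle above 1.45 rad and velocity of joint valve_handle between -0.05 and 0.05 rad/s); the robot touches nothing.
It fails at once if a loose thing round the unit was moved more than 30 mm (distance of any of screwdriver, brush, collar, foot, star_knob from where it was at the start of the episode above 0.03 m).
It also fails if it takes over 45 s, if anything falls off the work surface, if the arm or the gripper's body presses on something with over 40 N, if the wrist force passes 120 N, or if a joint passes its speed limit or range.

## Working session

There is one attempt and no reset: what is moved stays moved. The work goes in short steps, Python scripts to look and compute and a tool call to move; the robot and the scene stay as the last step left them, time stands still between calls to the robot, and variables do not carry over. Pictures are saved under pics/ and viewed, at most 10 in all, crops included, and the job is handed in when it is done.

Besides the shell and the picture viewer there is one more tool, called after "Emit:" by a JSON object that holds its "method" and its "body". apply_moves: Moves the arm, as the interface text tells. Its arguments: {"type":"object","properties":{"claw":{"type":"array"},"xyz":{"type":"array"},"twist":{"type":"array"},"force":{"type":"number"}},"required":["claw","xyz","twist"]}

```bash
mkdir -p pics
python3 - <<'E'
from workcell import bot
import cv2,numpy as np
s=bot.observe()
print(s['clock'],s['position'],s['tool_rot'],s['grip_width'])
for c in('top','side'):
    f=bot.grab_frame(c);cv2.imwrite(f'pics/{c}0.png',f['img'][:,:,::-1])
    print(c,f['vfov'],f['cx'],f['cy'],f['distortion'],np.round(f['view'],4).tolist())
    for q in('air_unit','throttle_dial','dial_grip','index_line','valve_handle','handle_grip','valve_axis','screwdriver','collar','foot','star_knob','brush'):
        try:print(q,[(np.round(d['position'],3).tolist(),round(d['score'],2)) for d in bot.find_in(c,q)[:2]])
        except Exception as e:print(q,e)
print(bot.observe()['clock'])
E
```

```text
0.0 [ 0.26198291 -0.5670899   0.23072255] [-3.14047982e+00  5.96394362e-05  4.32789567e-01] 0.08547727152562787
top 49.460300929502736 323.47970633086067 238.64911139976138 [-0.03544094  0.          0.          0.          0.        ] [[0.0189, -0.9998, 0.0018, -0.0279], [0.9937, 0.019, 0.1102, -0.5355], [-0.1102, -0.0003, 0.9939, -0.8834], [0.0, 0.0, 0.0, 1.0]]
air_unit [([0.523, -0.041, 0.01], 0.75)]
throttle_dial [([0.501, 0.032, 0.061], 0.62)]
dial_grip [([0.503, 0.032, 0.065], 0.65)]
index_line [([0.52, -0.04, 0.009], 0.81)]
valve_handle [([0.509, -0.126, 0.084], 0.59)]
handle_grip [([0.52, -0.042, 0.01], 0.73), ([0.509, -0.125, 0.087], 0.71)]
valve_axis [([0.6, 0.099, 0.013], 0.7), ([0.522, -0.037, 0.012], 0.6)]
screwdriver [([0.343, 0.018, 0.024], 0.68)]
collar [([0.418, -0.089, 0.012], 0.63)]
foot [([0.487, -0.228, 0.017], 0.54)]
star_knob [([0.596, 0.095, 0.015], 0.7), ([0.506, 0.032, 0.065], 0.65)]
brush [([0.623, -0.041, 0.005], 0.76)]
side 50.773913456925534 316.94427583876086 242.58415543747276 [0.01816177 0.         0.         0.         0.        ] [[-0.8823, -0.4707, -0.0008, 0.4474], [0.1982, -0.3731, 0.9064, -0.164], [-0.4269, 0.7995, 0.4225, -0.6359], [0.0, 0.0, 0.0, 1.0]]
air_unit [([0.487, 0.044, 0.043], 0.6)]
throttle_dial [([0.493, 0.045, 0.06], 0.84)]
dial_grip [([0.489, 0.046, 0.06], 0.67)]
index_line [([0.486, 0.044, 0.042], 0.73), ([0.621, -0.023, 0.01], 0.31)]
valve_handle [([0.503, -0.119, 0.078], 0.85), ([0.598, 0.105, 0.015], 0.25)]
handle_grip [([0.502, -0.124, 0.077], 0.95)]
valve_axis [([0.49, 0.037, 0.038], 0.55)]
screwdriver [([0.339, 0.046, 0.022], 0.92), ([0.503, -0.124, 0.078], 0.23)]
collar [([0.419, -0.076, 0.008], 0.77)]
foot [([0.486, -0.222, 0.013], 0.47)]
star_knob [([0.6, 0.104, 0.01], 0.8), ([0.618, -0.024, 0.01], 0.6)]
brush [([0.619, -0.025, 0.01], 0.72)]
1.3
```

View pics/top0.png

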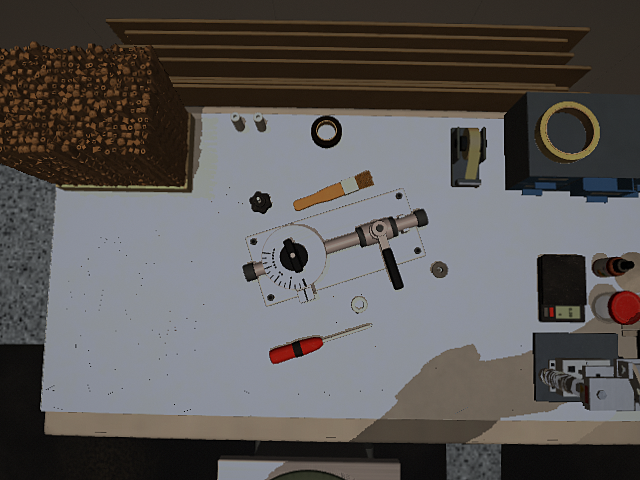

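View pics/side0.png

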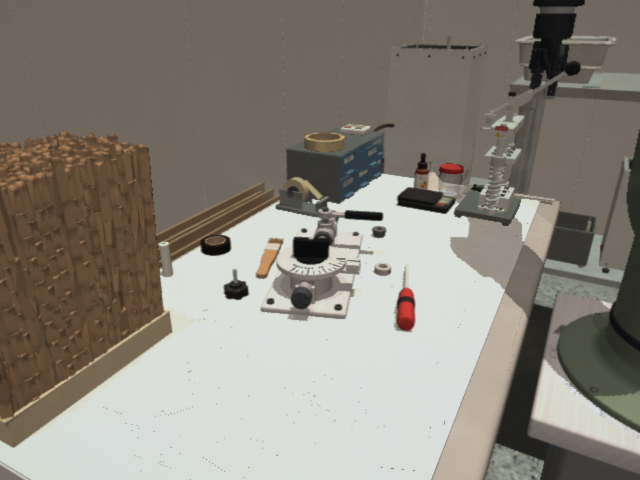

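The top view shows the unit turned by about 18°: dial near (293,255), index tab near (307,293), valve hub near (379,229), handle end near (398,287). I'll enlarge it and turn the pixels into positions.

```bash
cat > h.py <<'E'
from workcell import bot
import cv2,numpy as np
def cam(f):
    F=240/np.tan(np.radians(f['vfov']/2));return np.array([[F,0,f['cx']],[0,F,f['cy']],[0,0,1.]]),np.array(f['distortion'])
def ray(f,u,v,z):
    K,D=cam(f);p=cv2.undistortPoints(np.array([[[u,v]]],float),K,D)[0,0]
    V=f['view'];R=V[:3,:3];o=-R.T@V[:3,3];d=R.T@np.array([p[0],-p[1],-1]);return o+d*(z-o[2])/d[2]
def proj(f,P):
    K,D=cam(f);V=f['view'];c=(V[:3,:3]@np.array(P,float).T).T+V[:3,3]
    return cv2.projectPoints(c*[1,-1,-1],np.zeros(3),np.zeros(3),K,D)[0][:,0]
E
python3 - <<'E'
from h import *
f=bot.grab_frame('top')
for n,u,v,z in[('pipeL',250,272,.046),('pipeR',421,217,.046),('hub',379.5,229,.088),('hend',398,287,.082),('hin',388,250,.084),
 ('s1',270,297,.012),('s2',253,241,.012),('s3',399,196,.012),('s4',417,250,.012)]:print(n,np.round(ray(f,u,v,z),4))
c=cv2.resize(f['img'][180:320,230:450],None,fx=3.6,fy=3.6,interpolation=cv2.INTER_CUBIC);cv2.imwrite('pics/c1.png',c[:,:,::-1])
E
```

```text
pipeL [0.4743 0.1068 0.046 ]
pipeR [ 0.575  -0.1859  0.046 ]
hub [ 0.5471 -0.1095  0.088 ]
hend [ 0.4528 -0.1412  0.082 ]
hin [ 0.5131 -0.1242  0.084 ]
s1 [0.4324 0.0747 0.012 ]
s2 [0.5312 0.108  0.012 ]
s3 [ 0.6179 -0.1526  0.012 ]
s4 [ 0.5207 -0.185   0.012 ]
```

View pics/c1.png

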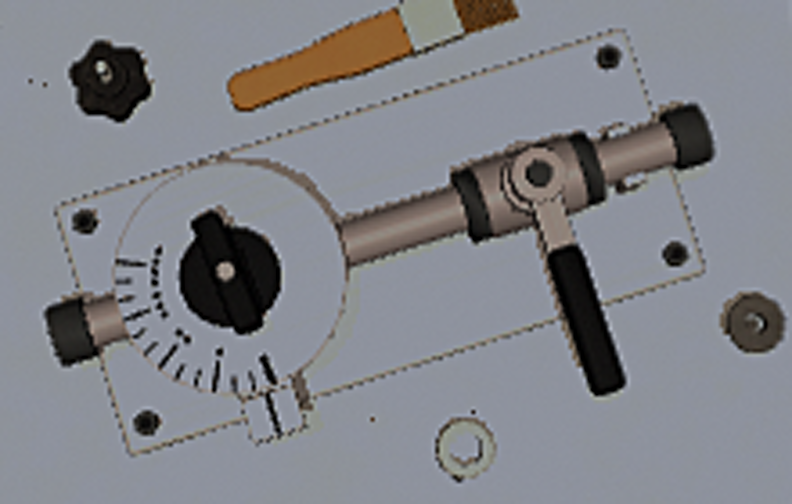

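Emit:
{"method": "apply_moves", "body": {"claw": [0.0854, 0.0854, 0.0854, 0.0854, 0.0854, 0.0854, 0.0854, 0.0854, 0.0854, 0.0854, 0.0854, 0.0854, 0.0854, 0.0854, 0.0854, 0.0854, 0.0854, 0.0854, 0.0854, 0.0854], "xyz": [[0.0234, -0.0222, 0], [0.0234, -0.0222, 0], [0.0234, -0.0222, 0], [0.0234, -0.0222, 0], [0.0234, -0.0222, 0], [0.0234, -0.0222, 0], [0.0234, -0.0222, 0], [0.0234, -0.0222, 0], [0.0234, -0.0222, 0], [0.0234, -0.0222, 0], [0.0234, -0.0222, 0], [0.0234, -0.0222, 0], [0.0234, -0.0222, 0], [0.0234, -0.0222, 0], [0.0234, -0.0222, 0], [0.0234, -0.0222, 0], [0.0234, -0.0222, 0], [0.0234, -0.0222, 0], [0.0234, -0.0222, 0], [0.0234, -0.0222, 0]], "twist": [[0, 0, 0], [0, 0, 0], [0, 0, 0], [0, 0, 0], [0, 0, 0], [0, 0, 0], [0, 0, 0], [0, 0, 0], [0, 0, 0], [0, 0, 0], [0, 0, 0], [0, 0, 0], [0, 0, 0], [0, 0, 0], [0, 0, 0], [0, 0, 0], [0, 0, 0], [0, 0, 0], [0, 0, 0], [0, 0, 0]]}}

```text
clock: 3.35
position: [0.5012, 0.0332, 0.2314]
tool_rot: [3.141, -0.0, 0.433]
force: [-0.6, -0.4, 0.1]
grip_width: 0.0854
finger_force: 0.0
```

Run:
```python
from h import *
print(bot.observe()['position'],bot.observe()['tool_rot'],bot.observe()['qpos'])
f=bot.grab_frame('top')
q=lambda u,v,z:ray(f,230+u/3.6,180+v/3.6,z)
for n,u,v,z in[('pin',226,271,.094),('barA',208,215,.094),('barB',250,328,.094),('hub',539,172,.088),('hA',568,248,.084),('hB',606,390,.08)]:print(n,np.round(q(u,v,z),4))
c=np.array([.5013,.0323])
for n,u,v in[('m0',267,370),('i1',265,392),('i2',280,433),('m30',217,370),('m60',175,357),('m120',130,262)]:
    d=q(u,v,.06)[:2]-c;print(n,np.degrees(np.arctan2(-d[1],-d[0])),np.hypot(*d))
```

```text
[0.501158   0.03319562 0.23144881] [ 3.14141252e+00 -2.93654582e-04  4.32633349e-01] [ 0.05351149  0.33900602 -0.30005763  1.90641345  0.12461428  0.91369776
 -1.44489225]
pin [0.5007 0.0315 0.094 ]
barA [0.5259 0.0403 0.094 ]
barB [0.4752 0.0201 0.094 ]
hub [ 0.5492 -0.1099  0.088 ]
hA [ 0.5149 -0.1238  0.084 ]
hB [ 0.4507 -0.142   0.08  ]
m0 23.47595692689314 0.04785314549972212
i1 18.742143305025877 0.05715398263242182
i2 19.449408028034224 0.07737581632682568
m30 -5.467509408170866 0.044543262688738726
m60 -31.81781471401898 0.04551287358519023
m120 -96.60867778145843 0.04667025072487858
```

Emit:
{"method": "apply_moves", "body": {"claw": [0.0854, 0.0854, 0.0854, 0.0854, 0.0854, 0.0854, 0.0854, 0.0854, 0.0854, 0.0854, 0.0854, 0.0854, 0.0854, 0.0854, 0.0854, 0.0854, 0.0854, 0.0854, 0.0854, 0.0854], "xyz": [[0, 0, 0.003], [0, 0, 0.003], [0, 0, 0.003], [0, 0, 0.003], [0, 0, 0.003], [0, 0, 0.003], [0, 0, 0.003], [0, 0, 0.003], [0, 0, 0.003], [0, 0, 0.003], [0, 0, 0.003], [0, 0, 0.003], [0, 0, 0.003], [0, 0, 0.003], [0, 0, 0.003], [0, 0, 0.003], [0, 0, 0.003], [0, 0, 0.003], [0, 0, 0.003], [0, 0, 0.003]], "twist": [[0, 0, 0.14], [0, 0, 0.14], [0, 0, 0.14], [0, 0, 0.14], [0, 0, 0.14], [0, 0, 0.14], [0, 0, 0.14], [0, 0, 0.14], [0, 0, 0.14], [0, 0, 0.14], [0, 0, 0.14], [0, 0, 0.14], [0, 0, 0.14], [0, 0, 0.14], [0, 0, 0.14], [0, 0, 0.14], [0, 0, 0.14], [0, 0, 0.14], [0, 0, 0.14], [0, 0, 0.14]]}}

```text
clock: 5.4
position: [0.4747, -0.0152, 0.1185]
tool_rot: [3.13, 0.053, -2.127]
force: [34.9, 14.7, -0.9]
grip_width: 0.0853
finger_force: 0.0
```

Run:
```python
from h import *
f=bot.grab_frame('top');cv2.imwrite('pics/t2.png',f['img'][:,:,::-1])
s=bot.observe();print(s)
```

```text
{'clock': 5.45, 'qpos': array([-0.86309155,  1.09876584,  1.42054817,  2.14092218, -1.25891124,
        1.24690716, -2.51923413]), 'qd': array([-0.04129257, -0.06248544,  0.01284385, -0.0620978 ,  0.00894117,
       -0.01734057, -0.0005888 ]), 'joint_efforts': array([-2.17069745e+01, -9.29225349e+01,  3.63244629e+01, -3.47121620e+01,
       -9.18905318e+00,  7.45435618e-01,  2.15146673e-02]), 'position': array([ 0.46881133, -0.01902722,  0.11623014]), 'tool_rot': array([ 3.12241098,  0.04528091, -2.13643777]), 'force': array([-4.58779687, -4.39905623, -3.44369615]), 'moment': array([-0.3473952 ,  0.31292215,  0.002819  ]), 'finger_force': 0.0, 'grip_width': 0.08548111360954522}
```

View pics/t2.png

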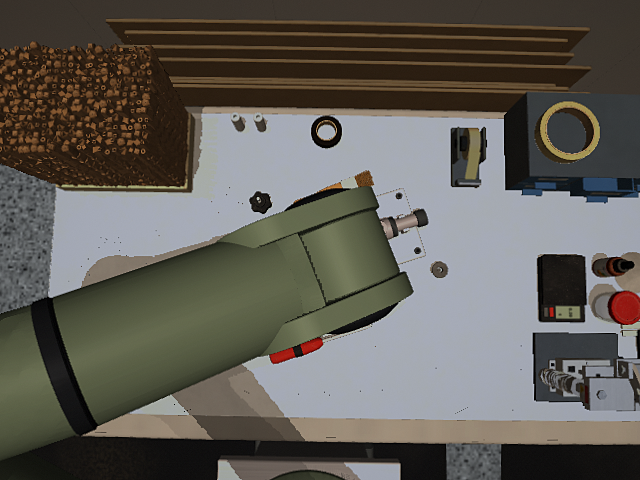

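The half turn ran joint 7 to its limit, because it turns the other way from what I assumed. I'll unwind carefully, rising first.

Emit:
{"method": "apply_moves", "body": {"claw": [0.0854, 0.0854, 0.0854, 0.0854, 0.0854, 0.0854], "xyz": [[0, 0, -0.015], [0, 0, -0.015], [0, 0, -0.015], [0, 0, -0.015], [0, 0, -0.015], [0, 0, -0.015]], "twist": [[0, 0, -0.06], [0, 0, -0.1], [0, 0, -0.1], [0, 0, -0.1], [0, 0, -0.1], [0, 0, -0.1]]}}

```text
clock: 6.05
position: [0.4737, -0.0195, 0.2104]
tool_rot: [-3.12, 0.053, -1.56]
force: [0.4, 0.8, 0.2]
grip_width: 0.0856
finger_force: 0.0
```

Run:
```python
from h import *
s=bot.observe();print(s['clock'],s['qpos'],s['position'],s['tool_rot'],s['force'])
```

```text
6.05 [-0.9226261   0.80490939  1.42094415  2.05750712 -0.95562157  1.16852693
 -2.18734762] [ 0.47366568 -0.01947706  0.21044988] [-3.12030806  0.05298681 -1.55959968] [0.39468648 0.81546232 0.15470021]
```

Emit:
{"method": "apply_moves", "body": {"claw": [0.0854, 0.0854, 0.0854, 0.0854, 0.0854, 0.0854, 0.0854, 0.0854, 0.0854, 0.0854, 0.0854, 0.0854, 0.0854, 0.0854, 0.0854, 0.0854], "xyz": [[0, 0, 0], [0, 0, 0], [0, 0, 0], [0, 0, 0], [0, 0, 0], [0, 0, 0], [0, 0, 0], [0, 0, 0], [0, 0, 0], [0, 0, 0], [0, 0, 0], [0, 0, 0], [0, 0, 0], [0, 0, 0], [0, 0, 0], [0, 0, 0]], "twist": [[0, 0, -0.12], [0, 0, -0.12], [0, 0, -0.12], [0, 0, -0.12], [0, 0, -0.12], [0, 0, -0.12], [0, 0, -0.12], [0, 0, -0.12], [0, 0, -0.12], [0, 0, -0.12], [0, 0, -0.12], [0, 0, -0.12], [0, 0, -0.12], [0, 0, -0.12], [0, 0, -0.12], [0, 0, -0.12]]}}

```text
clock: 7.65
position: [0.4737, -0.0194, 0.21]
tool_rot: [-3.099, -0.038, 0.36]
force: [-0.3, -0.4, 0.3]
grip_width: 0.0854
finger_force: 0.0
```

```bash
cat > rel.py <<'E'
from h import *
from scipy.spatial.transform import Rotation as R
import sys
t=[float(a) for a in sys.argv[1:5]]
s=bot.observe();T=R.from_euler('xyz',s['tool_rot']);G=R.from_euler('xyz',[np.pi,0,t[3]])
print(s['clock'],s['qpos'].round(3),s['position'],s['tool_rot'],s['force'])
print('shift',T.inv().apply(np.array(t[:3])-s['position']).round(4),'twist',(T.inv()*G).as_rotvec().round(4))
E
python3 rel.py .501 .032 .18 .385
```

```text
7.65 [-0.752  0.459  0.948  2.053 -0.565  0.877 -0.688] [ 0.47372633 -0.01941618  0.20998199] [-3.09913844 -0.03845063  0.35976079] [-0.30021328 -0.39611265  0.32603856]
shift [ 0.0424 -0.0371  0.0332] twist [-0.042  -0.039  -0.0244]
```

Emit:
{"method": "apply_moves", "body": {"claw": [0.0854, 0.0854, 0.0854, 0.0854], "xyz": [[0.0141, -0.0124, 0.011], [0.0141, -0.0124, 0.011], [0.0141, -0.0124, 0.011], [0, 0, 0]], "twist": [[-0.014, -0.013, -0.008], [-0.014, -0.013, -0.008], [-0.014, -0.013, -0.008], [0, 0, 0]]}}

```text
clock: 8.05
position: [0.5008, 0.034, 0.1776]
tool_rot: [3.142, 0.003, 0.384]
force: [-0.7, -0.1, 0.2]
grip_width: 0.0851
finger_force: 0.0
```

```bash
python3 rel.py .501 .032 .067 .385
python3 - <<'E'
from h import *
f=bot.grab_frame('side');cv2.imwrite('pics/s3.png',f['img'][:,:,::-1])
E
```

```text
8.05 [-0.825  0.574  0.905  2.001 -0.598  0.858 -0.774] [0.50081881 0.03404907 0.17764704] [3.14155750e+00 2.51548413e-03 3.83675325e-01] [-0.66579851 -0.14150882  0.16162758]
shift [-0.0003  0.002   0.1106] twist [ 0.      0.0025 -0.0013]
```

View pics/s3.png

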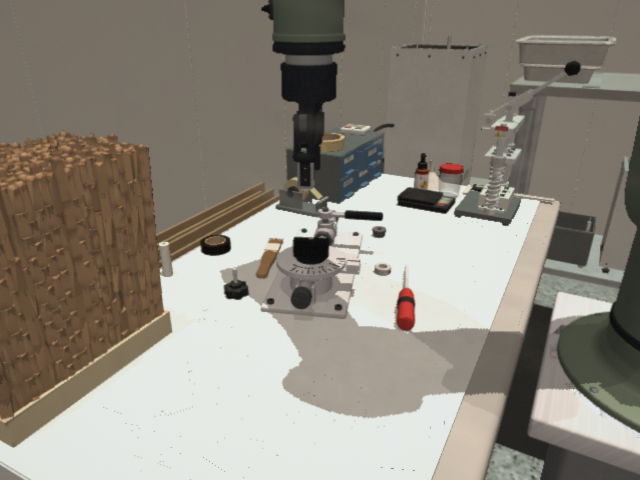

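The gripper, with its finger tips near (307,195), stands above the grip bar near (311,248), and the scene is unchanged. I'll go down and pinch.

Emit:
{"method": "apply_moves", "body": {"claw": [0.0854, 0.0854, 0.0854, 0.0854, 0.0854, 0.0854, 0.0854, 0.05, 0.03, 0.01, 0.0, 0.0, 0.0, 0.0], "xyz": [[0, 0.001, 0.02], [0, 0.001, 0.02], [0, 0, 0.02], [0, 0, 0.02], [0, 0, 0.02], [0, 0, 0.01], [0, 0, 0], [0, 0, 0], [0, 0, 0], [0, 0, 0], [0, 0, 0], [0, 0, 0], [0, 0, 0], [0, 0, 0]], "twist": [[0, 0, 0], [0, 0, 0], [0, 0, 0], [0, 0, 0], [0, 0, 0], [0, 0, 0], [0, 0, 0], [0, 0, 0], [0, 0, 0], [0, 0, 0], [0, 0, 0], [0, 0, 0], [0, 0, 0], [0, 0, 0]], "force": 30}}

```text
clock: 9.5
position: [0.5008, 0.0308, 0.0692]
tool_rot: [-3.139, 0.001, 0.38]
force: [-5.2, 7.2, 12.6]
grip_width: 0.0134
finger_force: 33.2
```

```bash
python3 rel.py .501 .032 .067 1.378
```

```text
9.5 [-0.671  0.72   0.699  2.068 -0.791  0.642 -0.617] [0.50077783 0.03084616 0.0692219 ] [-3.13942873e+00  7.45217778e-04  3.80386329e-01] [-5.16308733  7.16492269 12.61905486]
shift [ 0.0006 -0.001   0.0022] twist [-2.400e-03 -4.000e-04 -9.976e-01]
```

Emit:
{"method": "apply_moves", "body": {"claw": [0, 0, 0, 0, 0, 0, 0, 0, 0, 0, 0, 0, 0, 0], "xyz": [[0, -0.0005, -0.002], [0, 0, 0], [0, 0, 0], [0, 0, 0], [0, 0, 0], [0, 0, 0], [0, 0, 0], [0, 0, 0], [0, 0, 0], [0, 0, 0], [0, 0, 0], [0, 0, 0], [0, 0, 0], [0, 0, 0]], "twist": [[0, 0, 0], [0, 0, -0.1], [0, 0, -0.1], [0, 0, -0.1], [0, 0, -0.1], [0, 0, -0.1], [0, 0, -0.1], [0, 0, -0.1], [0, 0, -0.1], [0, 0, -0.1], [0, 0, -0.1], [0, 0, 0], [0, 0, 0], [0, 0, 0]]}}

```text
clock: 10.9
position: [0.5011, 0.0302, 0.0701]
tool_rot: [-3.141, 0.001, 1.38]
force: [10.3, 0.5, -26.7]
grip_width: 0.0135
finger_force: 31.8
```

```bash
python3 rel.py .501 .032 .067 1.378
```

```text
10.9 [-0.501  0.635  0.441  2.06  -0.501  0.552  0.108] [0.50113957 0.0301937  0.07014365] [-3.14126966e+00  1.10885758e-03  1.37984986e+00] [ 10.32997448   0.45686758 -26.66295632]
shift [ 0.0018 -0.0005  0.0031] twist [-0.0003  0.0011  0.0018]
```

Emit:
{"method": "apply_moves", "body": {"claw": [0.03, 0.06, 0.0854, 0.0854, 0.0854, 0.0854, 0.0854, 0.0854, 0.0854, 0.0854, 0.0854, 0.0854, 0.0854, 0.0854, 0.0854, 0.0854], "xyz": [[0, 0, 0], [0, 0, 0], [0, 0, 0], [0, 0, -0.02], [0, 0, -0.03], [0, 0, -0.03], [0, 0, -0.03], [0, 0, 0], [0, 0, 0], [0, 0, 0], [0, 0, 0], [0, 0, 0], [0, 0, 0], [0, 0, 0], [0, 0, 0], [0, 0, 0]], "twist": [[0, 0, 0], [0, 0, 0], [0, 0, 0], [0, 0, 0], [0, 0, 0], [0, 0, 0], [0, 0, 0], [0, 0, 0.13], [0, 0, 0.13], [0, 0, 0.13], [0, 0, 0.13], [0, 0, 0.13], [0, 0, 0.13], [0, 0, 0.13], [0, 0, 0.13], [0, 0, 0]]}}

```text
clock: 12.5
position: [0.5007, 0.0302, 0.1808]
tool_rot: [3.141, 0.001, 0.337]
force: [0.1, -0.2, 0.4]
grip_width: 0.0852
finger_force: 0.0
```

```bash
python3 rel.py .481 -.133 .18 .34
python3 - <<'E'
from h import *
f=bot.grab_frame('side');i=f['img'][180:330,220:420]
cv2.imwrite('pics/s4.png',cv2.resize(i,None,fx=4,fy=4,interpolation=cv2.INTER_CUBIC)[:,:,::-1])
R=np.array([.5013,.0323]);a=.331+np.radians([180,180,180+15]);
P=[[R[0]+r*np.cos(t),R[1]+r*np.sin(t),.06] for r,t in zip([.055,.07,.055],a)]+[[*R,.06]]
print(((proj(f,P)-[220,180])*4).round(0).tolist())
E
```

```text
12.5 [-0.81   0.559  0.888  2.    -0.575  0.855 -0.834] [0.50071534 0.0301973  0.1807932 ] [3.14135588e+00 1.45441293e-03 3.37035625e-01] [ 0.10126529 -0.17695986  0.449929  ]
shift [-0.0726  0.1475  0.0009] twist [ 0.0002  0.0015 -0.003 ]
[[501.0, 317.0], [539.0, 319.0], [500.0, 300.0], [362.0, 307.0]]
```

View pics/s4.png

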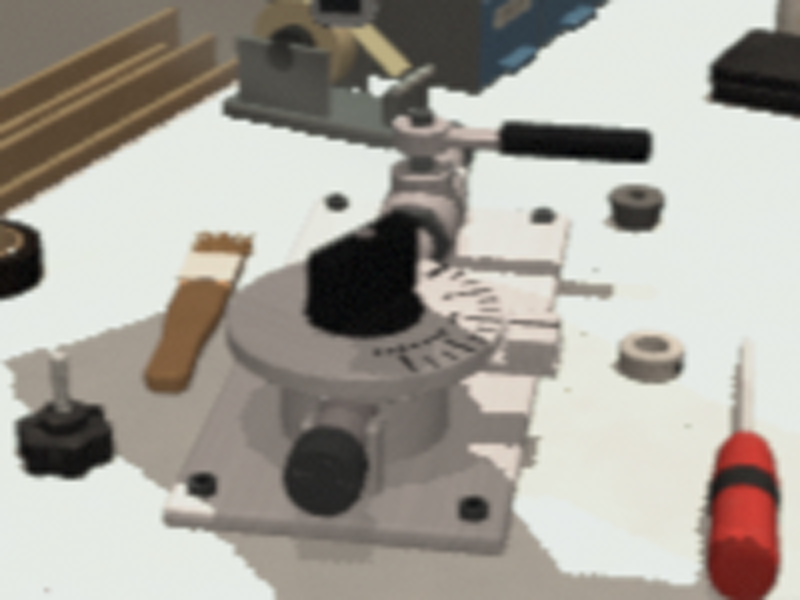

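The dial has turned: a long mark stands near (488,320), next to the index line at (530,322), and the handle is still shut. I'll move above the handle and check the dial from the top.

Emit:
{"method": "apply_moves", "body": {"claw": [0.0854, 0.0854, 0.0854, 0.0854, 0.0854, 0.0854], "xyz": [[-0.0145, 0.0295, 0], [-0.0145, 0.0295, 0], [-0.0145, 0.0295, 0], [-0.0145, 0.0295, 0], [-0.0145, 0.0295, 0], [0, 0, 0]], "twist": [[0, 0, 0], [0, 0, 0], [0, 0, 0], [0, 0, 0], [0, 0, 0], [0, 0, 0]]}}

```text
clock: 13.15
position: [0.4807, -0.1373, 0.1815]
tool_rot: [3.14, 0.0, 0.338]
force: [0.4, 0.9, 0.0]
grip_width: 0.0855
finger_force: 0.0
```

```bash
python3 rel.py .481 -.133 .06 .34
python3 - <<'E'
from h import *
a=bot.grab_frame('top')['img'][215:315,230:340];b=bot.grab_frame('side')['img'][235:295,270:370]
r=lambda i,w,h:cv2.resize(i,(w,h),interpolation=cv2.INTER_CUBIC)
cv2.imwrite('pics/d5.png',np.hstack([r(a,440,400),r(b,360,400)])[:,:,::-1])
E
```

```text
13.15 [-0.459  0.542  0.862  2.004 -0.55   0.843 -0.52 ] [ 0.48067127 -0.13726654  0.18151785] [3.14023945e+00 4.64067805e-04 3.38117996e-01] [0.4189769  0.92292952 0.03492294]
shift [ 0.0018 -0.0041  0.1215] twist [ 0.0014  0.0005 -0.0019]
```

View pics/d5.png

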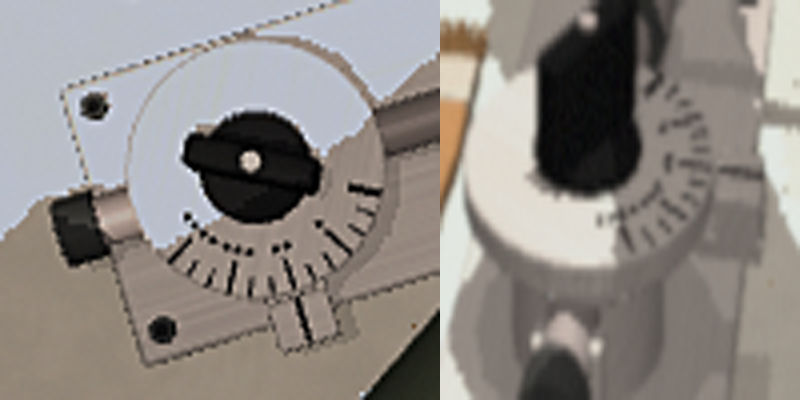

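The top view shows the two-dot mark (285–292, 260–287) in line with the index (300–310, 298–345), so the dial reads 60. Next I'll grasp the handle.

Emit:
{"method": "apply_moves", "body": {"claw": [0.0854, 0.0854, 0.0854, 0.0854, 0.0854, 0.0854, 0.0854, 0.05, 0.03, 0.01, 0.0, 0.0, 0.0, 0.0], "xyz": [[0.001, -0.002, 0.02], [0.001, -0.002, 0.02], [0, 0, 0.02], [0, 0, 0.02], [0, 0, 0.02], [0, 0, 0.018], [0, 0, 0], [0, 0, 0], [0, 0, 0], [0, 0, 0], [0, 0, 0], [0, 0, 0], [0, 0, 0], [0, 0, 0]], "twist": [[0, 0, 0], [0, 0, 0], [0, 0, 0], [0, 0, 0], [0, 0, 0], [0, 0, 0], [0, 0, 0], [0, 0, 0], [0, 0, 0], [0, 0, 0], [0, 0, 0], [0, 0, 0], [0, 0, 0], [0, 0, 0]], "force": 25}}

```text
clock: 14.65
position: [0.4838, -0.1326, 0.064]
tool_rot: [3.134, -0.002, 0.337]
force: [7.8, -21.8, -2.2]
grip_width: 0.0155
finger_force: 29.4
```

```bash
python3 rel.py .481 -.133 .062 .34
```

```text
14.65 [-0.315  0.708  0.647  2.074 -0.755  0.6   -0.37 ] [ 0.48381253 -0.13258709  0.06399946] [ 3.13418801e+00 -1.57714498e-03  3.36560673e-01] [  7.81199566 -21.82281322  -2.15711174]
shift [-0.0028 -0.0006  0.002 ] twist [ 0.0074 -0.0016 -0.0034]
```

Emit:
{"method": "apply_moves", "body": {"claw": [0, 0, 0, 0, 0, 0, 0, 0, 0, 0, 0, 0, 0, 0, 0, 0], "xyz": [[0, 0.002, 0], [0.00035, 0.007, 0], [0.00035, 0.007, 0], [0.00035, 0.007, 0], [0.00035, 0.007, 0], [0.00035, 0.007, 0], [0.00035, 0.007, 0], [0.00035, 0.007, 0], [0.00035, 0.007, 0], [0.00035, 0.007, 0], [0.00035, 0.007, 0], [0.00035, 0.007, 0], [0.00035, 0.007, 0], [0.00035, 0.007, 0], [0.00035, 0.007, 0], [0, 0, 0]], "twist": [[0, 0, 0], [0, 0, -0.1], [0, 0, -0.1], [0, 0, -0.1], [0, 0, -0.1], [0, 0, -0.1], [0, 0, -0.1], [0, 0, -0.1], [0, 0, -0.1], [0, 0, -0.1], [0, 0, -0.1], [0, 0, -0.1], [0, 0, -0.1], [0, 0, -0.1], [0, 0, -0.1], [0, 0, 0]]}}

```text
clock: 16.25
position: [0.5616, -0.1789, 0.0638]
tool_rot: [3.141, 0.004, 1.742]
force: [-1.3, -11.4, 7.3]
grip_width: 0.0156
finger_force: 29.6
```

```bash
python3 rel.py .5727 -.1779 .062 1.90
```

```text
16.25 [ 0.005  0.713  0.294  1.83  -0.317  0.642  0.657] [ 0.56156593 -0.17894332  0.06384084] [3.14082276 0.00353629 1.74198051] [ -1.34386904 -11.37087841   7.32769596]
shift [-0.0009  0.0111  0.0019] twist [ 0.0005  0.0036 -0.158 ]
```

Emit:
{"method": "apply_moves", "body": {"claw": [0, 0, 0, 0], "xyz": [[0.0002, 0.0056, 0], [0.0002, 0.0056, 0], [0, 0.0004, 0], [0, 0, 0]], "twist": [[0, 0, -0.08], [0, 0, -0.08], [0, 0, 0], [0, 0, 0]]}}

```text
clock: 16.65
position: [0.5718, -0.1763, 0.0638]
tool_rot: [-3.141, 0.003, 1.898]
force: [-2.5, -11.1, 9.8]
grip_width: 0.0151
finger_force: 30.1
```

```bash
python3 rel.py .5727 -.1779 .062 1.90
```

```text
16.65 [ 0.025  0.718  0.255  1.803 -0.271  0.653  0.762] [ 0.57177975 -0.17631281  0.06383522] [-3.14065533  0.00316223  1.89762845] [ -2.48418689 -11.13648736   9.76193061]
shift [-0.0018  0.0004  0.0018] twist [-0.0009  0.0032 -0.0024]
```

Emit:
{"method": "apply_moves", "body": {"claw": [0, 0, 0, 0.03, 0.06, 0.0854, 0.0854, 0.0854, 0.0854, 0.0854, 0.0854, 0.0854, 0.0854], "xyz": [[0, 0.001, 0], [0, 0, 0], [0, 0, 0], [0, 0, 0], [0, 0, 0], [0, 0, 0], [0, 0, -0.015], [0, 0, -0.03], [0, 0, -0.03], [0, 0, -0.03], [0, 0, -0.03], [-0.03, 0, -0.02], [-0.03, 0, 0]], "twist": [[0, 0, 0], [0, 0, 0], [0, 0, 0], [0, 0, 0], [0, 0, 0], [0, 0, 0], [0, 0, 0], [0, 0, 0], [0, 0, 0], [0, 0, 0], [0, 0, 0], [0, 0, 0], [0, 0, 0]]}}

```text
clock: 17.95
position: [0.5939, -0.2304, 0.2225]
tool_rot: [3.138, 0.003, 1.901]
force: [0.8, -0.5, -0.7]
grip_width: 0.0856
finger_force: 0.0
```

Emit:
{"method": "apply_moves", "body": {"claw": [0.0854, 0.0854, 0.0854, 0.0854, 0.0854, 0.0854], "xyz": [[-0.03, 0, 0], [-0.03, 0, 0], [-0.03, 0, 0], [-0.03, 0, 0], [-0.03, 0, 0], [0, 0, 0]], "twist": [[0, 0, 0], [0, 0, 0], [0, 0, 0], [0, 0, 0], [0, 0, 0], [0, 0, 0]]}}

```text
clock: 18.55
position: [0.64, -0.3759, 0.2184]
tool_rot: [-3.139, 0.002, 1.896]
force: [-0.5, -0.0, -0.2]
grip_width: 0.0851
finger_force: 0.0
```

Run:
```python
from h import *
s=bot.observe();print(s['clock'],s['position'],s['force'])
f=bot.grab_frame('top')['img'][160:320,220:470]
cv2.imwrite('pics/e6.png',cv2.resize(f,None,fx=3.2,fy=3.2,interpolation=cv2.INTER_CUBIC)[:,:,::-1])
```

```text
18.55 [ 0.63997347 -0.37589025  0.21839148] [-0.50633393 -0.00908083 -0.21237416]
```

View pics/e6.png

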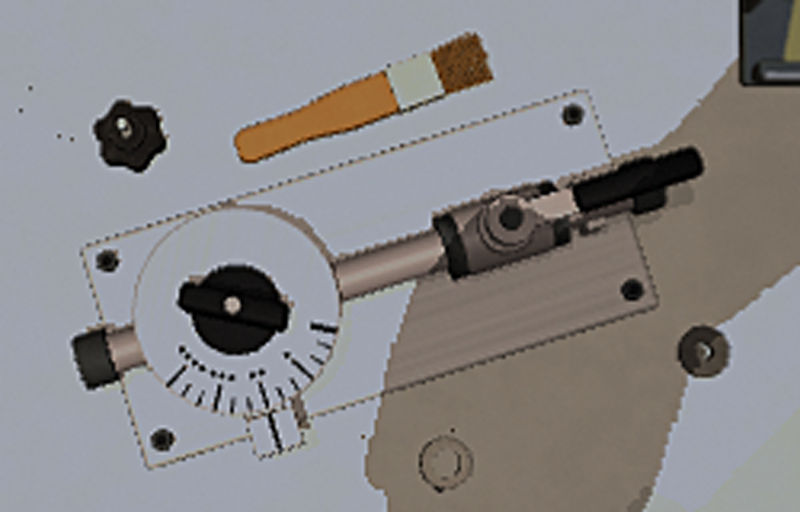

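The handle, from hub (511,217) to end (703,160), lies along the pipe. The two-dot mark (262,390) is at the index line, and the loose things look untouched. I'm handing it in.

```bash
python3 -c "
from workcell import bot
print(bot.job_done())"
```

```text
the job is handed in; nothing more can be done
None
```

I set the dial to 60° with the valve shut, opened the valve in line with the pipe and handed the job in at about 18.6 s. No verdict came back, and an early wrong-way turn briefly ran joints 3 and 7 to their limits (joint 3 read 1.4209 against 1.42).

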